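Strip two hydraulic valve stacks into their shadow inlays

TASK

The tie bolts are already out of the two valve stacks on the bar manifold: strip both stacks, lifting the modules off one at a time from the top, and lower each one without dropping or tipping it into the foam inlay cut for it. The green solenoid valve goes in the green pocket, the red-knob valve in the red, the yellow-capped relief module in the yellow and the blue-knobbed flow-control module in the blue, each lying flat on the pocket floor with its coil, cap or knobs in the matching recess. Leave the needle valve and the grease jar standing where they are.

Things in the scene. Friction and masses are not known exactly. Their poses are not given: they have to be found in the camera images.
- solenoid_valve: Solenoid directional valve: green block 64 (x) x 46 (y) x 44 mm high, origin at the centre of its underside, x along its length, z up. Black coil 42 mm wide to x = -80 mm, grey plug on it up to z = 65 mm; small nut on the other end to x = +38 mm. About 0.7 kg, centre of mass 13 mm from the origin, towards the coil. Starts unbolted, resting on either lower module.
- rotary_valve: Hand-knob directional valve: dark steel block 64 (x) x 46 (y) x 44 mm high, origin at the centre of its underside, x along its length, z up. Red knob, 42 mm diameter, to x = -68 mm; small nut on the other end to x = +38 mm. About 0.6 kg, centre of mass 6 mm from the origin, towards the knob. Starts unbolted, resting on either lower module.
- relief_module: Relief module: aluminium block 64 (x) x 46 (y) x 40 mm high, origin at the centre of its underside, x along its length, z up. Yellow cap, 30 mm diameter, to x = +77 mm; -x end bare. About 0.45 kg, centre of mass 11 mm from the origin, towards the cap. Starts at the bottom of one of two stacks 120 mm apart across y, on a fixed bar manifold (215 x 92 x 60 mm high), with a valve resting on it.
- flow_module: Flow-control module: bright steel block 64 (x) x 46 (y) x 40 mm high, origin at the centre of its underside, x along its length, z up. Blue knobs, 30 mm diameter, to x = -64 and +64 mm (same either way round). About 0.55 kg, centre of mass at the origin. Starts at the bottom of one of two stacks 120 mm apart across y, on a fixed bar manifold (215 x 92 x 60 mm high), with a valve resting on it.
- green_inlay: Green inlay: black hard foam, fixed, 28 mm high; green pocket 10 mm deep (floor 18 mm above origin; origin on the bench) for the solenoid valve, 7 to 8 mm of room round it: 80 x 60 mm about the origin, 60 mm wide on to x = -90 for the coil, 32 mm wide to x = +46 for the nut. Seated, the module's origin is 18 mm above this one, its x along this x. Foam spans x -104 to 60, y -44 to 44 mm.
- red_inlay: Red inlay: black hard foam, fixed, 28 mm high; red pocket 10 mm deep (floor 18 mm above origin; origin on the bench) for the hand-knob valve, 7 to 8 mm of room round it: 80 x 60 mm about the origin, 54 mm wide on to x = -76 for the knob, 32 mm wide to x = +46 for the nut. Seated, the module's origin is 18 mm above this one, its x along this x. Foam spans x -90 to 60, y -44 to 44 mm.
- yellow_inlay: Yellow inlay: black hard foam, fixed, 28 mm high; yellow pocket 10 mm deep (floor 18 mm above origin; origin on the bench) for the relief module, 7 to 8 mm of room round it: 80 x 60 mm about the origin, 44 mm wide on to x = +85 for the cap. Seated, the module's origin is 18 mm above this one, its x along this x. Foam spans x -54 to 99, y -44 to 44 mm.
- blue_inlay: Blue inlay: black hard foam, fixed, 28 mm high; blue pocket 10 mm deep (floor 18 mm above origin; origin on the bench) for the flow-control module, 7 to 8 mm of room round it: 80 x 60 mm about the origin, 44 mm wide on to x = -72 and +72 for the knobs. Seated, the module's origin is 18 mm above this one, its x along this x or turned half round. Foam spans x -86 to 86, y -44 to 44 mm.
- needle_valve: Bystander: small steel needle valve standing on the bench beyond the manifold, hexagon body 38 mm across, 67 mm high with a black T-handle 44 mm long on top; origin at the centre of its foot.
- grease_jar: Bystander: amber jar with white lid, 54 mm in diameter, 55 mm high, standing on the bench beyond the manifold; origin at the centre of its underside.

How it is judged:
By the outcome, as a careful person would: the job done as asked, in the order asked, and still so for the second after the job is handed in, with the robot touching nothing.
It also fails if it takes over 115 s, if anything falls off the work surface, if the arm or the gripper's body presses on something with over 40 N, if the wrist force passes 120 N, or if a joint passes its speed limit or range.

ROBOT

A 6-joint arm with a two-finger parallel gripper is mounted at the origin on the work surface. World frame = base frame: x ahead of the robot, y to its left, z up, the work surface at z = 0. Lengths are in m, angles in rad, forces in N, time in s.
With the tool pointing down it reaches from about 0.35 to 0.775 m from the base axis. Payload 5.5 kg.
Tool frame: the origin (TCP) lies midway between the tips of the shut fingers; the grasp point (between the pads) lies 19 mm behind it (env.hold_point_z is the distance from the TCP to the grasp point, in m); z points along the fingers, y is the line along which they close (so a half turn about z gives the same grasp; the last joint's range is limited). The gripper opens to 85 mm and grips with 20 to 120 N. Pads are 22 mm wide; open, the fingers measure 114 mm over their backs; the gripper's body (76 mm by 85 mm) begins 54 mm behind the grasp point. The pads swing forward as they close: fully open they stand 13 mm farther back than shut.
Start: joints at [-1.413, 0.313, 0.046, 1.304, 0, 1.431], TCP at [0.169, -0.55, 0.231] pointing down, gripper open.
Joint ranges: [-2.76, 2.76], [-0.86, 1.69], [-1.03, 1.26], [-2.2, 2.34], [-1.47, 1.5], [-3.14, 3.14]. Speed limits (rad/s): [2.57, 2.57, 3.14, 3.14, 3.14, 3.14].

INTERFACE

Orientations are given as a unit quaternion [w, x, y, z].
In Python, from workcell import env, read_camera gives the robot as it stands. The module is installed in compiled form; this text tells all that it offers.
- The arm moves only by the tool carry_out, never from a script. Its argument "moves" is a list of rows, each an object of numbers: "tx", "ty", "tz": the shift along the world's x, y, z in cm; "wx", "wy", "wz": the turn, a rotation vector about the world's x, y, z in rad; "claw": the closure, from -1 (fully open) to 1 (shut). A call has 1 to 8 rows; each row shifts and turns the commanded pose from where the row before left it; what a row does not reach is not made up. A row lasts 1/8 s, in which the tool goes at most 62.5 mm and 10.7 degrees, less where a joint would pass 70% of its speed; a pose out of reach is approached as far as the arm can. A call is refused whole if a number of a shift passes 6.25 or a number of a turn 0.188, either way. A call with a gripper value outside its range is refused whole. The fingers move at their own pace and stop on an object; "newtons" is the grip in N (left out, the last holds). Time passes only in rows, so rows that do not move let the fingers close. It gives the time, the measured TCP pose, the force, the opening and the grip force at its end, in the units of the state.
- env.get_state(): the state, without advancing time (a new reading comes with each control period).
- read_camera(name): name is "side" or "top" or "wrist"; returns a dict with "image" (480x640x3 uint8, blue, green, red), "z_map" (480x640 float32, m along the optical axis (not along the pixel's ray), 0 where there is no reading), "fx", "fy", "cx", "cy" (pixels), "camera_from_world" (4x4, takes a point from world to camera coordinates); the wrist camera has in their place "hand_eye" (4x4, takes a point from camera to tool coordinates, whose origin is the TCP and whose axes are the flange's). Camera axes: x right, y down, z forward; pixel columns grow to the right and rows downward; lengths in m; the calibration is good to about 2 mm. A picture is of the moment at which its call begins: read the wrist's pose just before it.
- env.hand_in(): hands the job in; it is judged then, once.
The state is a dict: "clock": time; "joint_pos": joint angles; "qvel": joint speeds; "tau": joint torques, N m; "tcp_pos": TCP position; "orientation": TCP orientation; "wrist_force": force on the tool from outside, world axes, zero at the start; "ft_torque": the same for the moment, N m; "finger_gap": finger opening in m; "grip_force": force on a finger pad.
Only numpy, scipy, OpenCV 4.12 (cv2) and the standard library are available. Lean on these libraries where they do the work, as an engineer would, in place of code of your own. Each camera call takes 0.05 s, during which the arm holds its last target. There are 200 camera calls.

## Working session

There is one attempt and no reset: what is moved stays moved. The work goes in short steps, Python scripts to look and compute and a tool call to move; the robot and the scene stay as the last step left them, time stands still between calls to the robot, and variables do not carry over. Pictures are saved under pics/ and viewed, at most 14 in all, crops included, and the job is handed in when it is done.

Besides the shell and the picture viewer there is one more tool, called after "Call:" by a JSON object that holds its "fn" and its "kwargs", one argument or row to a line. carry_out: Moves the arm, as the interface text tells. Its arguments: {"type":"object","properties":{"moves":{"type":"array","items":{"type":"object","properties":{"tx":{"type":"number"},"ty":{"type":"number"},"tz":{"type":"number"},"wx":{"type":"number"},"wy":{"type":"number"},"wz":{"type":"number"},"claw":{"type":"number"}}}},"newtons":{"type":"number"}},"required":["moves"]}

```bash
mkdir -p pics; cat > h.py <<'E'
import numpy as np, cv2
from workcell import env, read_camera
def cloud(c):
    z=c["z_map"]; v,u=np.mgrid[0:480,0:640]
    P=np.stack([(u-c["cx"])/c["fx"]*z,(v-c["cy"])/c["fy"]*z,z,np.ones_like(z)],-1)
    return (P@np.linalg.inv(c["camera_from_world"]).T)[...,:3]
E
python3 - <<'E'
from h import *
for n in ("top","side"):
    c=read_camera(n); cv2.imwrite(f"pics/{n}0.png",c["image"]); np.save(n+"0.npy",cloud(c)); np.save(n+"0i.npy",c["image"])
    print(n,c["fx"],np.linalg.inv(c["camera_from_world"]).round(3).tolist())
s=env.get_state(); print(s); print(env.hold_point_z)
E
```

```text
top 433.6840939837372 [[-0.028, -0.995, 0.098, 0.501], [-1.0, 0.028, 0.003, 0.016], [-0.005, -0.098, -0.995, 0.851], [0.0, 0.0, 0.0, 1.0]]
side 494.79595778707926 [[0.881, -0.363, 0.304, 0.281], [-0.473, -0.662, 0.582, -0.576], [-0.01, -0.656, -0.755, 0.81], [0.0, 0.0, 0.0, 1.0]]
{'clock': 0.1, 'joint_pos': array([-1.41257929e+00,  3.13932776e-01,  4.50720648e-02,  1.30359377e+00,
       -8.35242091e-06,  1.43120912e+00]), 'qvel': array([ 0.00014833, -0.00318273,  0.00391356, -0.00039527, -0.00083034,
        0.00019192]), 'tau': array([ 2.71560151e-03, -4.81727242e+01,  2.99242562e+01,  1.27678982e-02,
        4.14682603e-06, -9.65969576e-06]), 'tcp_pos': array([ 0.16863932, -0.54923019,  0.23048539]), 'orientation': array([-8.29001252e-04,  9.88934206e-01,  1.48352445e-01, -1.18986878e-05]), 'wrist_force': array([-0.48590317, -0.30377331,  1.5291402 ]), 'ft_torque': array([-0.0145377 ,  0.02281793, -0.00474763]), 'grip_force': 0.0, 'finger_gap': 0.08513404654210874}
0.0187
```

View pics/top0.png

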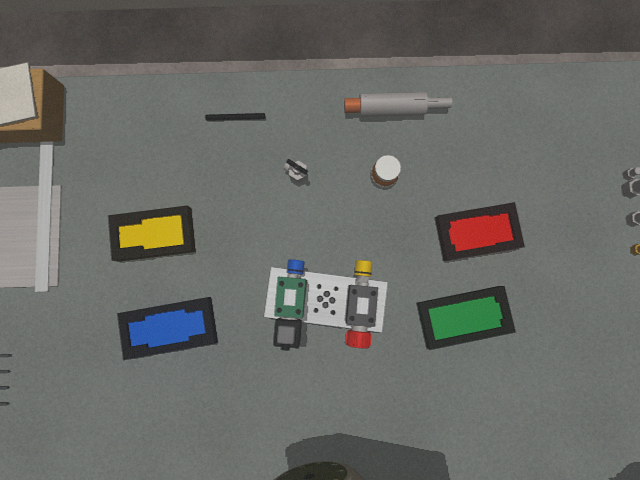

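View pics/side0.png

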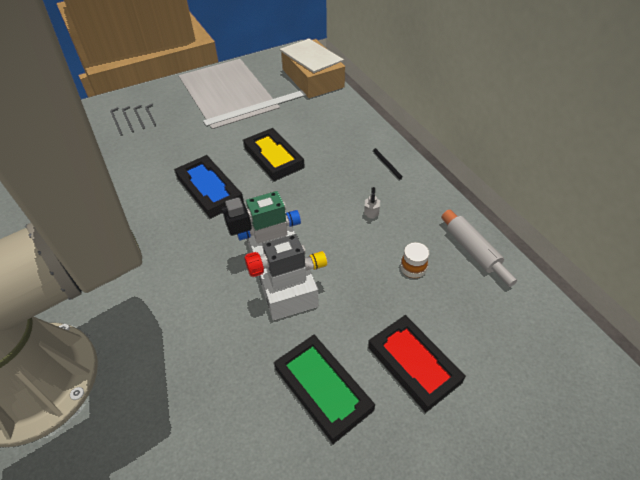

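The top view shows the solenoid on the blue flow module (left, ~(290,297)) and the red-knob valve on the yellow relief module (right, ~(362,305)). The inlays are yellow (152,232), blue (167,327), red (480,232) and green (465,318). The side view agrees.

```bash
cat > m.py <<'E'
from h import *
from scipy.optimize import minimize
P=np.load("top0.npy"); I=np.load("top0i.npy"); hsv=cv2.cvtColor(I,cv2.COLOR_BGR2HSV)
c=read_camera("top")
def box(a,b,w): return [(a,-w/2),(b,w/2)]
pk={"green":([box(-40,40,60),box(-90,-40,60),box(40,46,32)],(-104,60),(50,75)),
"red":([box(-40,40,60),box(-76,-40,54),box(40,46,32)],(-90,60),(0,8)),
"yellow":([box(-40,40,60),box(40,85,44)],(-54,99),(22,32)),
"blue":([box(-40,40,60),box(-72,-40,44),box(40,72,44)],(-86,86),(100,125))}
roi={"green":(415,285,520,350),"red":(430,200,528,263),"yellow":(105,203,200,263),"blue":(112,292,220,360)}
def proj(X):
    Q=np.c_[X,np.ones(len(X))]@c["camera_from_world"].T
    return np.c_[Q[:,0]/Q[:,2]*c["fx"]+c["cx"],Q[:,1]/Q[:,2]*c["fy"]+c["cy"]]
for n,(bx,fx,hr) in pk.items():
    x0,y0,x1,y1=roi[n]; m=np.zeros((480,640),bool)
    m[y0:y1,x0:x1]=True
    col=m&(hsv[...,0]>=hr[0])&(hsv[...,0]<=hr[1])&(hsv[...,1]>100)
    top=m&(P[...,2]>.023)&(P[...,2]<.034)&(hsv[...,2]<70)
    r=cv2.minAreaRect((P[top][:,:2]*1000).astype(np.float32))
    zt=np.median(P[top][:,2]); zf=np.median(P[col][:,2])
    best=None
    # project pocket rim (z 28) & floor (z 18) -> visible floor = intersection
    def mask(p):
        ms=[]
        for z in (.028,.018):
            mm=np.zeros((480*4,640*4),np.uint8)
            for (a,b) in bx:
                q=np.array([(a[0],a[1]),(b[0],a[1]),(b[0],b[1]),(a[0],b[1])])/1000
                R=np.array([[np.cos(p[2]),-np.sin(p[2])],[np.sin(p[2]),np.cos(p[2])]])
                q=q@R.T+p[:2]
                uv=proj(np.c_[q,np.full(4,z)])
                cv2.fillConvexPoly(mm,np.round((uv+.5)*4*16).astype(np.int32),1,shift=4)
            ms.append(mm)
        return ms[0]&ms[1]
    C4=np.kron(col[y0:y1,x0:x1],np.ones((4,4),np.uint8))
    f=lambda p:(mask(p)[y0*4:y1*4,x0*4:x1*4]!=C4).sum()/16.
    cx,cy=np.array(r[0])/1000; w,h=r[1]; a=np.radians(r[2]+(0 if w>h else 90))
    for k in (0,np.pi):
        t=a+k; o=np.mean(fx)/1000
        p0=np.array([cx-o*np.cos(t),cy-o*np.sin(t),t])
        s=minimize(f,p0,method="Nelder-Mead",options=dict(initial_simplex=p0+np.array([[0,0,0],[.004,0,0],[0,.004,0],[0,0,.04]])))
        if best is None or s.fun<best[0]: best=(s.fun,s.x,p0)
    print(n,"size",np.round(r[1],1),"zt",zt.round(4),"zf",zf.round(4),"err",best[0],"of",col.sum(),"fit",best[1].round(4),"rect",best[2].round(4))
for n,(x0,y0,x1,y1) in {"sol":(265,260,310,350),"rot":(335,255,390,350)}.items():
    m=np.zeros((480,640),bool); m[y0:y1,x0:x1]=True
    t=m&(P[...,2]>.137)&(P[...,2]<.150); r=cv2.minAreaRect((P[t][:,:2]*1000).astype(np.float32))
    print(n,np.round(r,1) if 0 else r, np.median(P[t][:,2]))
    for lo,hi in((.075,.1),(.1,.125),(.125,.137),(.15,.2)):
        t2=m&(P[...,2]>lo)&(P[...,2]<hi)
        if t2.sum(): print("  ",lo,t2.sum(),P[t2].min(0).round(3),P[t2].max(0).round(3))
t=(P[...,2]>.052)&(P[...,2]<.066); t[:,:260]=0;t[:,395:]=0;t[:255]=0;t[340:]=0
print("manifold",cv2.minAreaRect((P[t][:,:2]*1000).astype(np.float32)),np.median(P[t][:,2]))
for n,(x0,y0,x1,y1) in {"needle":(280,150,312,190),"jar":(365,150,405,190)}.items():
    q=P[y0:y1,x0:x1].reshape(-1,3); q=q[q[:,2]>.03]; print(n,q.min(0).round(3),q.max(0).round(3))
E
python3 m.py
python3 - <<'E'
import cv2
i=cv2.imread("pics/top0.png")[250:355,255:400]; cv2.imwrite("pics/stk.png",cv2.resize(i,None,fx=5,fy=5,interpolation=2))
E
```

```text
green size [ 88.2 165.1] zt 0.0288 zf 0.0189 err 52.5 of 2222 fit [ 0.4408 -0.2774  4.8838] rect [ 0.4407 -0.2765  4.8842]
red size [ 88.  151.5] zt 0.0286 zf 0.0188 err 73.8125 of 1847 fit [ 0.5975 -0.2771  1.7117] rect [ 0.597  -0.2764  1.713 ]
yellow size [ 88.5 154. ] zt 0.0289 zf 0.0191 err 69.375 of 1777 fit [0.6165 0.3194 1.6689] rect [0.6158 0.3195 1.6669]
blue size [ 87.9 172.6] zt 0.0291 zf 0.0192 err 70.3125 of 2176 fit [0.4327 0.31   1.7156] rect [0.4324 0.3094 1.7176]
sol ((462.30133056640625, 70.18984985351562), (46.0429573059082, 111.73018646240234), 83.97964477539062) 0.1448513364343164
   0.075 247 [0.491 0.042 0.077] [0.55  0.075 0.1  ]
   0.1 31 [0.42  0.043 0.104] [0.507 0.091 0.124]
   0.125 87 [0.41  0.042 0.125] [0.524 0.088 0.137]
   0.15 378 [0.405 0.06  0.151] [0.443 0.087 0.169]
rot ((451.6177978515625, -46.98345184326172), (46.066158294677734, 99.9438247680664), 83.08472442626953) 0.14468874817773958
   0.075 356 [ 0.448 -0.073  0.076] [ 0.546 -0.024  0.099]
   0.1 54 [ 0.404 -0.063  0.103] [ 0.503 -0.021  0.125]
   0.125 259 [ 0.401 -0.064  0.125] [ 0.507 -0.021  0.137]
manifold ((478.8246765136719, 8.632240295410156), (215.2451629638672, 91.98458099365234), 81.05813598632812) 0.061041133987129015
needle [0.501 0.016 0.031] [0.742 0.083 0.851]
jar [ 0.501 -0.138  0.03 ] [0.745 0.016 0.851]
```

View pics/stk.png

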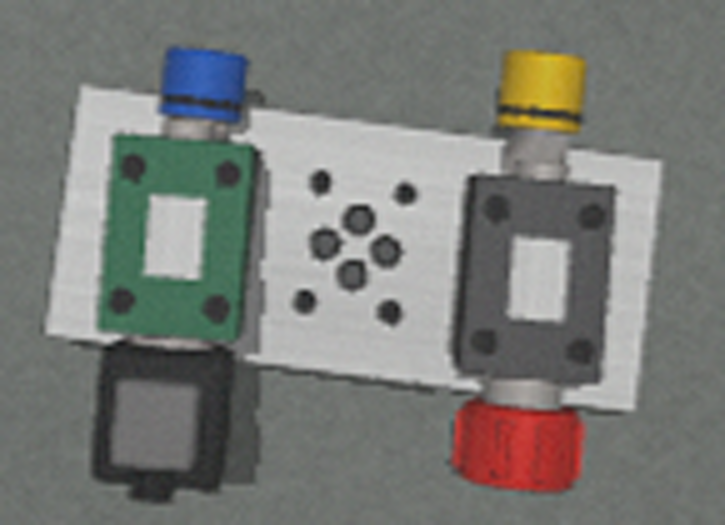

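The crop shows both valve tops clearly. The green block spans about (100–258, 137–340) with its coil below, and the dark block about (455–615, 175–382) with its knob below. Next I'll refine the block centres by colour.

```bash
python3 - <<'E'
from h import *
P=np.load("top0.npy"); I=np.load("top0i.npy"); hsv=cv2.cvtColor(I,cv2.COLOR_BGR2HSV)
z=(P[...,2]>.140)&(P[...,2]<.149)
def R(m): 
    m=cv2.morphologyEx(m.astype(np.uint8),cv2.MORPH_OPEN,np.ones((3,3)))>0
    r=cv2.minAreaRect((P[m][:,:2]*1000).astype(np.float32)); print(np.round(r[0],1),np.round(r[1],1),round(r[2],1),m.sum())
a=z.copy(); a[:,:265]=0;a[:,315:]=0;a[:270]=0;a[316:]=0; R(a)
b=z.copy(); b[:,:335]=0;b[:,390:]=0;b[:283]=0;b[326:]=0; R(b)
k=z&((hsv[...,0]<8)|(hsv[...,0]>172))&(hsv[...,1]>120); k[:,:335]=0;k[:,390:]=0;k[:300]=0
print("knob",P[k].mean(0).round(4))
p=(P[...,2]>.160)&(P[...,2]<.172);p[:330-20]=0;p[:,:265]=0;p[:,310:]=0;print("plug",P[p].mean(0).round(4))
E
```

```text
[486.8  67.6] [46.  62.4] 84.1 1084
[469.6 -49.2] [46.  63.8] 83.2 1121
knob [ 0.415  -0.0423  0.1422]
plug [0.4267 0.0738 0.1652]
```

Call:
{"fn": "carry_out", "kwargs": {
  "moves": [
    {"tx": 1.84, "ty": 3.13, "wz": 0.1703, "claw": -1},
    {"tx": 1.84, "ty": 3.13, "wz": 0.1703, "claw": -1},
    {"tx": 1.84, "ty": 3.13, "wz": 0.1703, "claw": -1},
    {"tx": 1.84, "ty": 3.13, "wz": 0.1703, "claw": -1},
    {"tx": 1.84, "ty": 3.13, "wz": 0.1703, "claw": -1},
    {"tx": 1.84, "ty": 3.13, "wz": 0.1703, "claw": -1},
    {"tx": 1.84, "ty": 3.13, "wz": 0.1703, "claw": -1},
    {"tx": 1.84, "ty": 3.13, "wz": 0.1703, "claw": -1}
  ]
}}

```text
invalid input at $.moves[0]: expected keys tx, ty, tz, wx, wy, wz, claw
```

Call:
{"fn": "carry_out", "kwargs": {
  "moves": [
    {"tx": 1.84, "ty": 3.13, "wz": 0.1703, "claw": -1},
    {"tx": 1.84, "ty": 3.13, "wz": 0.1703, "claw": -1},
    {"tx": 1.84, "ty": 3.13, "wz": 0.1703, "claw": -1},
    {"tx": 1.84, "ty": 3.13, "wz": 0.1703, "claw": -1},
    {"tx": 1.84, "ty": 3.13, "wz": 0.1703, "claw": -1},
    {"tx": 1.84, "ty": 3.13, "wz": 0.1703, "claw": -1},
    {"tx": 1.84, "ty": 3.13, "wz": 0.1703, "claw": -1},
    {"tx": 1.84, "ty": 3.13, "wz": 0.1703, "claw": -1}
  ]
}}

```text
invalid input at $.moves[0]: expected keys tx, ty, tz, wx, wy, wz, claw
```

All seven keys have to be in every row.

Call:
{"fn": "carry_out", "kwargs": {
  "moves": [
    {"tx": 1.84, "ty": 3.13, "tz": 0, "wx": 0, "wy": 0, "wz": 0.1703, "claw": -1},
    {"tx": 1.84, "ty": 3.13, "tz": 0, "wx": 0, "wy": 0, "wz": 0.1703, "claw": -1},
    {"tx": 1.84, "ty": 3.13, "tz": 0, "wx": 0, "wy": 0, "wz": 0.1703, "claw": -1},
    {"tx": 1.84, "ty": 3.13, "tz": 0, "wx": 0, "wy": 0, "wz": 0.1703, "claw": -1},
    {"tx": 1.84, "ty": 3.13, "tz": 0, "wx": 0, "wy": 0, "wz": 0.1703, "claw": -1},
    {"tx": 1.84, "ty": 3.13, "tz": 0, "wx": 0, "wy": 0, "wz": 0.1703, "claw": -1},
    {"tx": 1.84, "ty": 3.13, "tz": 0, "wx": 0, "wy": 0, "wz": 0.1703, "claw": -1},
    {"tx": 1.84, "ty": 3.13, "tz": 0, "wx": 0, "wy": 0, "wz": 0.1703, "claw": -1}
  ],
  "newtons": 60
}}

```text
clock: 1.15
tcp_pos: [0.3163, -0.2981, 0.2311]
orientation: [-0.0, 0.673, 0.74, 0.0]
wrist_force: [-0.4, -0.2, 0.1]
finger_gap: 0.0852
grip_force: 0.0
```

Call:
{"fn": "carry_out", "kwargs": {
  "moves": [
    {"tx": 1.84, "ty": 3.13, "tz": 0, "wx": 0, "wy": 0, "wz": 0.1703, "claw": -1},
    {"tx": 1.84, "ty": 3.13, "tz": 0, "wx": 0, "wy": 0, "wz": 0.1703, "claw": -1},
    {"tx": 1.84, "ty": 3.13, "tz": 0, "wx": 0, "wy": 0, "wz": 0.1703, "claw": -1},
    {"tx": 1.84, "ty": 3.13, "tz": 0, "wx": 0, "wy": 0, "wz": 0.1703, "claw": -1},
    {"tx": 1.84, "ty": 3.13, "tz": 0, "wx": 0, "wy": 0, "wz": 0.1703, "claw": -1},
    {"tx": 1.84, "ty": 3.13, "tz": 0, "wx": 0, "wy": 0, "wz": 0.1703, "claw": -1},
    {"tx": 1.84, "ty": 3.13, "tz": 0, "wx": 0, "wy": 0, "wz": 0.1703, "claw": -1},
    {"tx": 1.84, "ty": 3.13, "tz": 0, "wx": 0, "wy": 0, "wz": 0.1703, "claw": -1}
  ]
}}

```text
clock: 2.15
tcp_pos: [0.4635, -0.0478, 0.2312]
orientation: [-0.0, 0.057, 0.998, 0.0]
wrist_force: [0.6, -0.8, 0.7]
finger_gap: 0.0853
grip_force: 0.0
```

Call:
{"fn": "carry_out", "kwargs": {
  "moves": [
    {"tx": 0, "ty": -0.05, "tz": -3, "wx": 0, "wy": 0, "wz": 0, "claw": -1},
    {"tx": 0, "ty": 0, "tz": -3, "wx": 0, "wy": 0, "wz": 0, "claw": -1},
    {"tx": 0, "ty": 0, "tz": -3, "wx": 0, "wy": 0, "wz": 0, "claw": -1},
    {"tx": 0, "ty": 0, "tz": -2, "wx": 0, "wy": 0, "wz": 0, "claw": -1},
    {"tx": 0, "ty": 0, "tz": -1.1, "wx": 0, "wy": 0, "wz": 0, "claw": -1},
    {"tx": 0, "ty": 0, "tz": 0, "wx": 0, "wy": 0, "wz": 0, "claw": -1}
  ]
}}

```text
clock: 2.9
tcp_pos: [0.4626, -0.0493, 0.1098]
orientation: [-0.001, 0.059, 0.998, 0.0]
wrist_force: [0.7, -0.5, -0.1]
finger_gap: 0.0854
grip_force: 0.0
```

Call:
{"fn": "carry_out", "kwargs": {
  "moves": [
    {"tx": 0, "ty": 0, "tz": 0, "wx": 0, "wy": 0, "wz": 0, "claw": -0.2},
    {"tx": 0, "ty": 0, "tz": 0, "wx": 0, "wy": 0, "wz": 0, "claw": 0},
    {"tx": 0, "ty": 0, "tz": 0, "wx": 0, "wy": 0, "wz": 0, "claw": 0.2},
    {"tx": 0, "ty": 0, "tz": 0, "wx": 0, "wy": 0, "wz": 0, "claw": 1},
    {"tx": 0, "ty": 0, "tz": 0, "wx": 0, "wy": 0, "wz": 0, "claw": 1},
    {"tx": 0, "ty": 0, "tz": 0, "wx": 0, "wy": 0, "wz": 0, "claw": 1}
  ]
}}

```text
clock: 3.65
tcp_pos: [0.4638, -0.0492, 0.1114]
orientation: [0.001, 0.059, 0.998, 0.0]
wrist_force: [-0.3, 2.1, 5.3]
finger_gap: 0.0451
grip_force: 62.1
```

```bash
python3 - <<'E'
from h import *
c=read_camera("side"); cv2.imwrite("pics/g1.png",cv2.resize(c["image"][120:340,180:400],None,fx=2.7,fy=2.7))
E
```

```text
(no output)
```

View pics/g1.png

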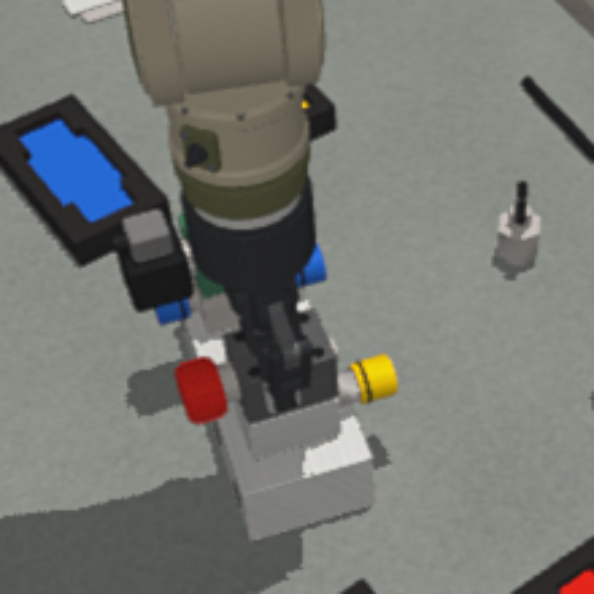

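The fingertips hold the dark block well above its underside, with the tip near (285,405) on the side face. Lifting now.

Call:
{"fn": "carry_out", "kwargs": {
  "moves": [
    {"tx": 0, "ty": 0, "tz": 0.5, "wx": 0, "wy": 0, "wz": 0, "claw": 1},
    {"tx": 0, "ty": 0, "tz": 1, "wx": 0, "wy": 0, "wz": 0, "claw": 1},
    {"tx": 0, "ty": 0, "tz": 2, "wx": 0, "wy": 0, "wz": 0, "claw": 1},
    {"tx": 0, "ty": 0, "tz": 2, "wx": 0, "wy": 0, "wz": 0, "claw": 1},
    {"tx": 0.3, "ty": -0.5, "tz": 0.5, "wx": 0, "wy": 0, "wz": 0, "claw": 1},
    {"tx": 0.6, "ty": -1, "tz": 0, "wx": 0, "wy": 0, "wz": 0.07, "claw": 1},
    {"tx": 1, "ty": -1.8, "tz": 0, "wx": 0, "wy": 0, "wz": 0.16, "claw": 1},
    {"tx": 1.4, "ty": -2.5, "tz": 0, "wx": 0, "wy": 0, "wz": 0.18, "claw": 1}
  ],
  "newtons": 70
}}

```text
clock: 4.7
tcp_pos: [0.4958, -0.1078, 0.1695]
orientation: [-0.001, -0.148, 0.989, 0.0]
wrist_force: [0.7, 1.0, -5.1]
finger_gap: 0.0451
grip_force: 72.5
```

Call:
{"fn": "carry_out", "kwargs": {
  "moves": [
    {"tx": 1.4, "ty": -2.5, "tz": 0, "wx": 0, "wy": 0, "wz": 0.18, "claw": 1},
    {"tx": 1.5, "ty": -2.6, "tz": 0, "wx": 0, "wy": 0, "wz": 0.18, "claw": 1},
    {"tx": 1.5, "ty": -2.6, "tz": 0, "wx": 0, "wy": 0, "wz": 0.18, "claw": 1},
    {"tx": 1.5, "ty": -2.6, "tz": 0, "wx": 0, "wy": 0, "wz": 0.18, "claw": 1},
    {"tx": 1.5, "ty": -2.6, "tz": 0, "wx": 0, "wy": 0, "wz": 0.18, "claw": 1},
    {"tx": 1.2, "ty": -2.0, "tz": 0, "wx": 0, "wy": 0, "wz": 0.18, "claw": 1},
    {"tx": 1, "ty": -1.8, "tz": 0, "wx": 0, "wy": 0, "wz": 0.18, "claw": 1},
    {"tx": 0.5, "ty": -0.8, "tz": 0, "wx": 0, "wy": 0, "wz": 0.16, "claw": 1}
  ]
}}

```text
clock: 5.7
tcp_pos: [0.5971, -0.284, 0.1685]
orientation: [0.0, 0.756, -0.654, -0.001]
wrist_force: [-0.4, 0.3, -5.2]
finger_gap: 0.0448
grip_force: 72.6
```

Call:
{"fn": "carry_out", "kwargs": {
  "moves": [
    {"tx": 0.1, "ty": 0.13, "tz": -1, "wx": 0, "wy": 0, "wz": 0, "claw": 1},
    {"tx": 0, "ty": 0, "tz": -2.5, "wx": 0, "wy": 0, "wz": 0, "claw": 1},
    {"tx": 0, "ty": 0, "tz": -3, "wx": 0, "wy": 0, "wz": 0, "claw": 1},
    {"tx": 0, "ty": 0, "tz": -3, "wx": 0, "wy": 0, "wz": 0, "claw": 1},
    {"tx": 0, "ty": 0, "tz": -2, "wx": 0, "wy": 0, "wz": 0, "claw": 1},
    {"tx": 0, "ty": 0, "tz": -1, "wx": 0, "wy": 0, "wz": 0, "claw": 1},
    {"tx": 0, "ty": 0, "tz": 0, "wx": 0, "wy": 0, "wz": 0, "claw": 1}
  ]
}}

```text
clock: 6.58
tcp_pos: [0.5972, -0.2804, 0.0441]
orientation: [0.0, 0.755, -0.656, -0.001]
wrist_force: [0.3, -0.5, -5.1]
finger_gap: 0.0451
grip_force: 72.6
```

```bash
python3 - <<'E'
from h import *
c=read_camera("side"); a=cv2.resize(c["image"][270:430,330:490],None,fx=2.4,fy=2.4,interpolation=2)
d=read_camera("top"); b=cv2.resize(d["image"][180:340,400:560],None,fx=2.4,fy=2.4,interpolation=2)
cv2.imwrite("pics/p1.png",np.hstack([a,b]))
np.save("top1.npy",cloud(d));np.save("top1i.npy",d["image"])
print(env.get_state()["tcp_pos"])
E
```

```text
[ 0.59854423 -0.28124708  0.0459741 ]
```

View pics/p1.png

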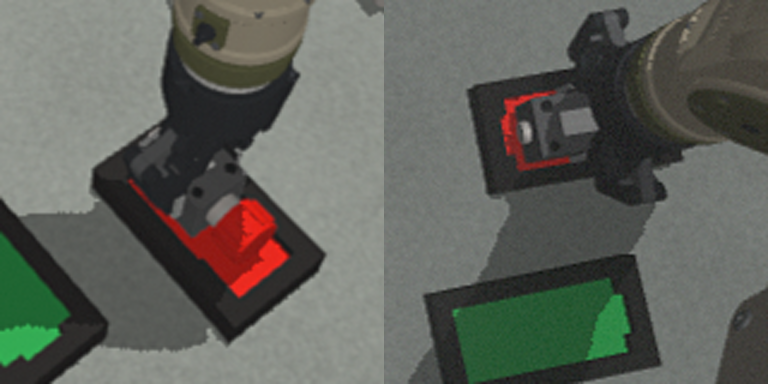

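The valve hovers level over the red pocket with margin all round: knob at (240,240) and nut at (525,130).

Call:
{"fn": "carry_out", "kwargs": {
  "moves": [
    {"tx": 0, "ty": -0.08, "tz": -0.6, "wx": 0, "wy": 0, "wz": 0, "claw": 1},
    {"tx": 0, "ty": 0, "tz": -0.4, "wx": 0, "wy": 0, "wz": 0, "claw": 1},
    {"tx": 0, "ty": 0, "tz": -0.3, "wx": 0, "wy": 0, "wz": 0, "claw": 1},
    {"tx": 0, "ty": 0, "tz": -0.1, "wx": 0, "wy": 0, "wz": 0, "claw": 1},
    {"tx": 0, "ty": 0, "tz": 0, "wx": 0, "wy": 0, "wz": 0, "claw": 1}
  ]
}}

```text
clock: 7.3
tcp_pos: [0.5981, -0.2819, 0.0312]
orientation: [0.0, 0.755, -0.656, -0.0]
wrist_force: [0.2, 0.1, -6.3]
finger_gap: 0.0456
grip_force: 72.6
```

Call:
{"fn": "carry_out", "kwargs": {
  "moves": [
    {"tx": 0, "ty": 0, "tz": -0.1, "wx": 0, "wy": 0, "wz": 0, "claw": 1},
    {"tx": 0, "ty": 0, "tz": 0, "wx": 0, "wy": 0, "wz": 0, "claw": 1}
  ]
}}

```text
clock: 7.55
tcp_pos: [0.5981, -0.2819, 0.0304]
orientation: [0.0, 0.755, -0.656, -0.0]
wrist_force: [0.6, 0.5, -5.5]
finger_gap: 0.0448
grip_force: 72.6
```

Call:
{"fn": "carry_out", "kwargs": {
  "moves": [
    {"tx": 0, "ty": 0, "tz": -0.1, "wx": 0, "wy": 0, "wz": 0, "claw": 1},
    {"tx": 0, "ty": 0, "tz": 0, "wx": 0, "wy": 0, "wz": 0, "claw": 1}
  ]
}}

```text
clock: 7.8
tcp_pos: [0.5983, -0.282, 0.0296]
orientation: [-0.0, 0.755, -0.656, 0.0]
wrist_force: [-0.1, -0.1, -3.7]
finger_gap: 0.045
grip_force: 72.7
```

Call:
{"fn": "carry_out", "kwargs": {
  "moves": [
    {"tx": 0, "ty": 0, "tz": -0.05, "wx": 0, "wy": 0, "wz": 0, "claw": 1},
    {"tx": 0, "ty": 0, "tz": 0, "wx": 0, "wy": 0, "wz": 0, "claw": 1}
  ]
}}

```text
clock: 8.05
tcp_pos: [0.5982, -0.2821, 0.0295]
orientation: [-0.0, 0.755, -0.656, 0.0]
wrist_force: [-1.9, 0.5, 1.3]
finger_gap: 0.0449
grip_force: 73.4
```

Call:
{"fn": "carry_out", "kwargs": {
  "moves": [
    {"tx": 0, "ty": 0, "tz": 0, "wx": 0, "wy": 0, "wz": 0, "claw": -0.1},
    {"tx": 0, "ty": 0, "tz": 0, "wx": 0, "wy": 0, "wz": 0, "claw": -0.4},
    {"tx": 0, "ty": 0, "tz": 0, "wx": 0, "wy": 0, "wz": 0, "claw": -1},
    {"tx": 0, "ty": 0, "tz": 0, "wx": 0, "wy": 0, "wz": 0, "claw": -1}
  ]
}}

```text
clock: 8.55
tcp_pos: [0.5983, -0.282, 0.0289]
orientation: [-0.0, 0.755, -0.656, 0.0]
wrist_force: [0.2, 0.5, -0.7]
finger_gap: 0.0853
grip_force: 0.0
```

Call:
{"fn": "carry_out", "kwargs": {
  "moves": [
    {"tx": 0, "ty": 0, "tz": 3, "wx": 0, "wy": 0, "wz": 0, "claw": -1},
    {"tx": 0, "ty": 0, "tz": 5, "wx": 0, "wy": 0, "wz": 0, "claw": -1},
    {"tx": 0, "ty": 0, "tz": 5, "wx": 0, "wy": 0, "wz": 0, "claw": -1},
    {"tx": -1.04, "ty": 2.92, "tz": 2.4, "wx": 0, "wy": 0, "wz": -0.151, "claw": -1},
    {"tx": -1.04, "ty": 2.92, "tz": 2.4, "wx": 0, "wy": 0, "wz": -0.151, "claw": -1},
    {"tx": -1.04, "ty": 2.92, "tz": 2.3, "wx": 0, "wy": 0, "wz": -0.151, "claw": -1},
    {"tx": -1.04, "ty": 2.92, "tz": 0, "wx": 0, "wy": 0, "wz": -0.151, "claw": -1},
    {"tx": -1.04, "ty": 2.92, "tz": 0, "wx": 0, "wy": 0, "wz": -0.151, "claw": -1}
  ]
}}

```text
clock: 9.55
tcp_pos: [0.546, -0.1351, 0.2304]
orientation: [0.0, -0.458, 0.889, -0.0]
wrist_force: [-0.2, -0.3, -0.4]
finger_gap: 0.0856
grip_force: 0.0
```

Call:
{"fn": "carry_out", "kwargs": {
  "moves": [
    {"tx": -1.04, "ty": 2.92, "tz": 0, "wx": 0, "wy": 0, "wz": -0.151, "claw": -1},
    {"tx": -1.04, "ty": 2.92, "tz": 0, "wx": 0, "wy": 0, "wz": -0.151, "claw": -1},
    {"tx": -1.04, "ty": 2.92, "tz": 0, "wx": 0, "wy": 0, "wz": -0.151, "claw": -1},
    {"tx": -1.04, "ty": 2.92, "tz": 0, "wx": 0, "wy": 0, "wz": -0.151, "claw": -1},
    {"tx": -1.04, "ty": 2.92, "tz": 0, "wx": 0, "wy": 0, "wz": -0.151, "claw": -1},
    {"tx": -1.04, "ty": 2.92, "tz": 0, "wx": 0, "wy": 0, "wz": -0.151, "claw": -1},
    {"tx": -1.0, "ty": 2.95, "tz": 0, "wx": 0, "wy": 0, "wz": -0.153, "claw": -1},
    {"tx": 0, "ty": 0, "tz": 0, "wx": 0, "wy": 0, "wz": 0, "claw": -1}
  ]
}}

```text
clock: 10.55
tcp_pos: [0.473, 0.0702, 0.2301]
orientation: [0.0, 0.05, 0.999, 0.0]
wrist_force: [-0.1, -0.3, 0.4]
finger_gap: 0.0855
grip_force: 0.0
```

```bash
python3 - <<'E'
from h import *
c=read_camera("side"); a=cv2.resize(c["image"][270:430,330:490],None,fx=3,fy=3,interpolation=2)
d=read_camera("top"); b=cv2.resize(d["image"][190:350,400:480+80],None,fx=3,fy=3,interpolation=2)[:, :310]
b=cv2.resize(d["image"][180:360,420:530],None,fx=2.667,fy=2.667)
cv2.imwrite("pics/p2.png",np.hstack([a,b]))
P=cloud(d); m=np.zeros((480,640),bool); m[195:265,425:530]=1; m&=(P[...,2]>.057)&(P[...,2]<.068)
q=P[m]; print(len(q)); A=np.c_[q[:,:2],np.ones(len(q))]; print("tilt",np.linalg.lstsq(A,q[:,2],rcond=None)[0].round(3)); 
print(cv2.minAreaRect((q[:,:2]*1000).astype(np.float32)),np.median(q[:,2]))
E
```

```text
1044
tilt [-0.004  0.028  0.072]
((596.919921875, -290.4931640625), (46.14859390258789, 99.69200897216797), 7.94517707824707) 0.06265395095453313
```

View pics/p2.png

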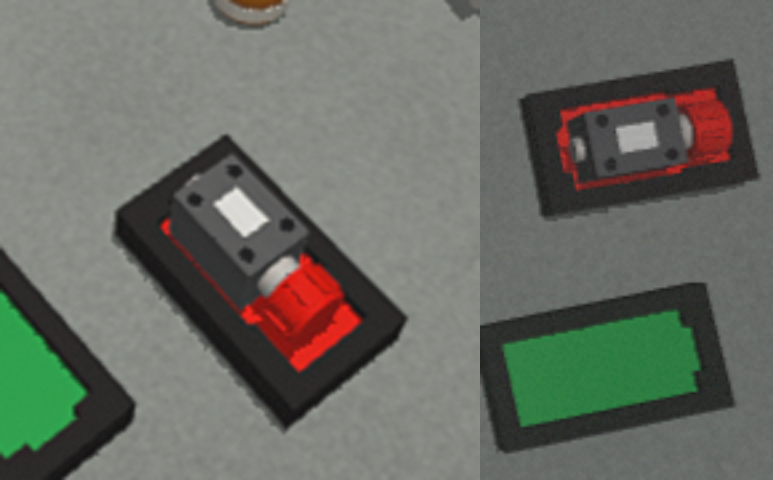

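The rotary valve is seated flat in the red pocket, with its knob and nut in their recesses. The solenoid is next.

Call:
{"fn": "carry_out", "kwargs": {
  "moves": [
    {"tx": 0.08, "ty": -0.1, "tz": -2, "wx": 0, "wy": 0, "wz": 0, "claw": -1},
    {"tx": 0, "ty": 0, "tz": -3, "wx": 0, "wy": 0, "wz": 0, "claw": -1},
    {"tx": 0, "ty": 0, "tz": -3, "wx": 0, "wy": 0, "wz": 0, "claw": -1},
    {"tx": 0, "ty": 0, "tz": -2.4, "wx": 0, "wy": 0, "wz": 0, "claw": -1},
    {"tx": 0, "ty": 0, "tz": -1.5, "wx": 0, "wy": 0, "wz": 0, "claw": -1},
    {"tx": 0, "ty": 0, "tz": 0, "wx": 0, "wy": 0, "wz": 0, "claw": -1}
  ]
}}

```text
clock: 11.4
tcp_pos: [0.474, 0.0672, 0.11]
orientation: [-0.001, 0.052, 0.999, -0.0]
wrist_force: [-0.1, 0.1, -0.5]
finger_gap: 0.0851
grip_force: 0.0
```

Call:
{"fn": "carry_out", "kwargs": {
  "moves": [
    {"tx": 0, "ty": 0, "tz": 0, "wx": 0, "wy": 0, "wz": 0, "claw": -0.2},
    {"tx": 0, "ty": 0, "tz": 0, "wx": 0, "wy": 0, "wz": 0, "claw": 0},
    {"tx": 0, "ty": 0, "tz": 0, "wx": 0, "wy": 0, "wz": 0, "claw": 0.2},
    {"tx": 0, "ty": 0, "tz": 0, "wx": 0, "wy": 0, "wz": 0, "claw": 1},
    {"tx": 0, "ty": 0, "tz": 0, "wx": 0, "wy": 0, "wz": 0, "claw": 1},
    {"tx": 0, "ty": 0, "tz": 0, "wx": 0, "wy": 0, "wz": 0, "claw": 1}
  ]
}}

```text
clock: 12.15
tcp_pos: [0.4754, 0.0683, 0.112]
orientation: [0.001, 0.051, 0.999, 0.001]
wrist_force: [-0.2, 3.6, 6.4]
finger_gap: 0.0452
grip_force: 72.5
```

Call:
{"fn": "carry_out", "kwargs": {
  "moves": [
    {"tx": 0, "ty": 0, "tz": 0.5, "wx": 0, "wy": 0, "wz": 0, "claw": 1},
    {"tx": 0, "ty": 0, "tz": 1, "wx": 0, "wy": 0, "wz": 0, "claw": 1},
    {"tx": 0, "ty": 0, "tz": 2, "wx": 0, "wy": 0, "wz": 0, "claw": 1},
    {"tx": 0, "ty": 0, "tz": 2, "wx": 0, "wy": 0, "wz": 0, "claw": 1},
    {"tx": 0, "ty": -0.7, "tz": 0.5, "wx": 0, "wy": 0, "wz": -0.03, "claw": 1},
    {"tx": -0.2, "ty": -1.5, "tz": 0, "wx": 0, "wy": 0, "wz": -0.07, "claw": 1},
    {"tx": -0.3, "ty": -2.4, "tz": 0, "wx": 0, "wy": 0, "wz": -0.1, "claw": 1},
    {"tx": -0.3, "ty": -2.9, "tz": 0, "wx": 0, "wy": 0, "wz": -0.12, "claw": 1}
  ],
  "newtons": 80
}}

```text
clock: 13.15
tcp_pos: [0.4656, -0.008, 0.1699]
orientation: [-0.001, 0.212, 0.977, -0.0]
wrist_force: [0.8, 0.6, -7.8]
finger_gap: 0.0451
grip_force: 83.1
```

Call:
{"fn": "carry_out", "kwargs": {
  "moves": [
    {"tx": -0.3, "ty": -3, "tz": 0, "wx": 0, "wy": 0, "wz": -0.12, "claw": 1},
    {"tx": -0.3, "ty": -3.2, "tz": 0, "wx": 0, "wy": 0, "wz": -0.12, "claw": 1},
    {"tx": -0.3, "ty": -3.2, "tz": 0, "wx": 0, "wy": 0, "wz": -0.12, "claw": 1},
    {"tx": -0.3, "ty": -3.2, "tz": 0, "wx": 0, "wy": 0, "wz": -0.12, "claw": 1},
    {"tx": -0.3, "ty": -3.2, "tz": 0, "wx": 0, "wy": 0, "wz": -0.12, "claw": 1},
    {"tx": -0.3, "ty": -3.2, "tz": 0, "wx": 0, "wy": 0, "wz": -0.12, "claw": 1},
    {"tx": -0.3, "ty": -3, "tz": 0, "wx": 0, "wy": 0, "wz": -0.12, "claw": 1},
    {"tx": -0.3, "ty": -2.2, "tz": 0, "wx": 0, "wy": 0, "wz": -0.08, "claw": 1}
  ]
}}

```text
clock: 14.15
tcp_pos: [0.4414, -0.2506, 0.1697]
orientation: [-0.001, 0.624, 0.781, -0.0]
wrist_force: [0.4, -0.6, -7.7]
finger_gap: 0.0445
grip_force: 83.3
```

Call:
{"fn": "carry_out", "kwargs": {
  "moves": [
    {"tx": -0.26, "ty": -1, "tz": 0, "wx": 0, "wy": 0, "wz": -0.04, "claw": 1},
    {"tx": 0, "ty": -0.55, "tz": -1, "wx": 0, "wy": 0, "wz": -0.015, "claw": 1},
    {"tx": 0, "ty": 0, "tz": -2.5, "wx": 0, "wy": 0, "wz": 0, "claw": 1},
    {"tx": 0, "ty": 0, "tz": -3, "wx": 0, "wy": 0, "wz": 0, "claw": 1},
    {"tx": 0, "ty": 0, "tz": -3, "wx": 0, "wy": 0, "wz": 0, "claw": 1},
    {"tx": 0, "ty": 0, "tz": -2, "wx": 0, "wy": 0, "wz": 0, "claw": 1},
    {"tx": 0, "ty": 0, "tz": -1, "wx": 0, "wy": 0, "wz": 0, "claw": 1},
    {"tx": 0, "ty": 0, "tz": 0, "wx": 0, "wy": 0, "wz": 0, "claw": 1}
  ]
}}

```text
clock: 15.15
tcp_pos: [0.4394, -0.2638, 0.0451]
orientation: [-0.001, 0.643, 0.766, 0.0]
wrist_force: [0.1, -0.3, -7.6]
finger_gap: 0.0446
grip_force: 83.1
```

```bash
python3 - <<'E'
from h import *
c=read_camera("side"); a=cv2.resize(c["image"][320:450,250:400],None,fx=3,fy=3,interpolation=2)
d=read_camera("top"); b=cv2.resize(d["image"][260:390,400:520],None,fx=2.667,fy=3,interpolation=2)
cv2.imwrite("pics/p3.png",np.hstack([a,b]))
s=env.get_state(); print(s["tcp_pos"],s["orientation"])
P=cloud(d);p=(P[...,2]>.08);p[:280]=0;p[350:]=0;p[:,:400]=0;p[:,530:]=0
# stack tops
for n,(x0,y0,x1,y1) in {"flow":(265,260,315,345),"rel":(335,250,390,350)}.items():
    m=np.zeros((480,640),bool); m[y0:y1,x0:x1]=1; m&=(P[...,2]>.097)&(P[...,2]<.106)
    m=cv2.morphologyEx(m.astype(np.uint8),cv2.MORPH_OPEN,np.ones((3,3)))>0
    print(n,m.sum(),cv2.minAreaRect((P[m][:,:2]*1000).astype(np.float32)),np.median(P[m][:,2]))
np.save("top2.npy",P); np.save("top2i.npy",d["image"])
E
```

```text
[ 0.44045653 -0.26489678  0.04644407] [5.79311681e-04 6.43282973e-01 7.65628290e-01 5.10826085e-05]
flow 994 ((486.4516296386719, 68.3951187133789), (46.017051696777344, 63.94747543334961), 81.8678207397461) 0.10111925587700377
rel 1005 ((469.2812194824219, -50.28574752807617), (45.908790588378906, 64.02606201171875), 82.85221099853516) 0.10107445560255313
```

View pics/p3.png

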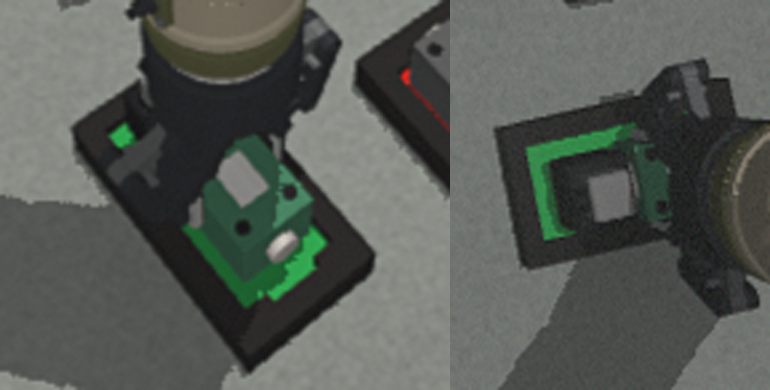

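```bash
python3 - <<'E'
from h import *
P=np.load("top2.npy");I=np.load("top2i.npy").astype(int)
m=np.zeros((480,640),bool); m[300:350,435:470]=1; m&=(P[...,2]>.090)&(P[...,2]<.105)&(I.min(-1)>85)
q=P[m]; print(m.sum(),q.mean(0).round(4),cv2.minAreaRect((q[:,:2]*1000).astype(np.float32)))
t=4.884; R=np.array([[np.cos(t),np.sin(t)],[-np.sin(t),np.cos(t)]]); print("in inlay",R@(q.mean(0)[:2]-[.4408,-.277]))
E
```

```text
207 [ 0.4303 -0.2186  0.0996] ((429.6773986816406, -220.05978393554688), (25.18448829650879, 25.420822143554688), 10.399494171142578)
in inlay [-0.05931087 -0.00041313]
```

The plug sits within about 1 mm of its nominal place in the inlay frame, so I can lower it.

Call:
{"fn": "carry_out", "kwargs": {
  "moves": [
    {"tx": 0, "ty": 0, "tz": -0.6, "wx": 0, "wy": 0, "wz": 0, "claw": 1},
    {"tx": 0, "ty": 0, "tz": -0.4, "wx": 0, "wy": 0, "wz": 0, "claw": 1},
    {"tx": 0, "ty": 0, "tz": -0.3, "wx": 0, "wy": 0, "wz": 0, "claw": 1},
    {"tx": 0, "ty": 0, "tz": -0.1, "wx": 0, "wy": 0, "wz": 0, "claw": 1},
    {"tx": 0, "ty": 0, "tz": -0.1, "wx": 0, "wy": 0, "wz": 0, "claw": 1},
    {"tx": 0, "ty": 0, "tz": 0, "wx": 0, "wy": 0, "wz": 0, "claw": 1}
  ]
}}

```text
clock: 16.0
tcp_pos: [0.4399, -0.2647, 0.0308]
orientation: [0.0, 0.643, 0.765, 0.0]
wrist_force: [-0.8, -0.2, -7.3]
finger_gap: 0.0448
grip_force: 83.3
```

Call:
{"fn": "carry_out", "kwargs": {
  "moves": [
    {"tx": 0, "ty": 0, "tz": -0.06, "wx": 0, "wy": 0, "wz": 0, "claw": 1},
    {"tx": 0, "ty": 0, "tz": 0, "wx": 0, "wy": 0, "wz": 0, "claw": 1}
  ]
}}

```text
clock: 16.25
tcp_pos: [0.44, -0.2648, 0.0303]
orientation: [0.0, 0.643, 0.765, 0.0]
wrist_force: [0.7, 0.4, -7.5]
finger_gap: 0.0451
grip_force: 83.3
```

Call:
{"fn": "carry_out", "kwargs": {
  "moves": [
    {"tx": 0, "ty": 0, "tz": -0.08, "wx": 0, "wy": 0, "wz": 0, "claw": 1},
    {"tx": 0, "ty": 0, "tz": 0, "wx": 0, "wy": 0, "wz": 0, "claw": 1}
  ]
}}

```text
clock: 16.5
tcp_pos: [0.44, -0.2648, 0.0302]
orientation: [0.0, 0.643, 0.765, -0.0]
wrist_force: [-1.0, 3.2, 2.2]
finger_gap: 0.045
grip_force: 84.4
```

Call:
{"fn": "carry_out", "kwargs": {
  "moves": [
    {"tx": 0, "ty": 0, "tz": -0.06, "wx": 0, "wy": 0, "wz": 0, "claw": 1},
    {"tx": 0, "ty": 0, "tz": 0, "wx": 0, "wy": 0, "wz": 0, "claw": 1}
  ]
}}

```text
clock: 16.75
tcp_pos: [0.44, -0.2648, 0.0301]
orientation: [0.0, 0.643, 0.766, -0.0]
wrist_force: [-4.0, 4.2, 8.5]
finger_gap: 0.0449
grip_force: 85.6
```

Call:
{"fn": "carry_out", "kwargs": {
  "moves": [
    {"tx": 0, "ty": 0, "tz": 0, "wx": 0, "wy": 0, "wz": 0, "claw": -0.1},
    {"tx": 0, "ty": 0, "tz": 0, "wx": 0, "wy": 0, "wz": 0, "claw": -0.4},
    {"tx": 0, "ty": 0, "tz": 0, "wx": 0, "wy": 0, "wz": 0, "claw": -1},
    {"tx": 0, "ty": 0, "tz": 0, "wx": 0, "wy": 0, "wz": 0, "claw": -1},
    {"tx": 0, "ty": 0, "tz": 2.2, "wx": 0, "wy": 0, "wz": 0, "claw": -1},
    {"tx": 0, "ty": 0, "tz": 5, "wx": 0, "wy": 0, "wz": 0, "claw": -1},
    {"tx": 0, "ty": 0, "tz": 5, "wx": 0, "wy": 0, "wz": 0, "claw": -1}
  ]
}}

```text
clock: 17.62
tcp_pos: [0.4396, -0.2645, 0.1517]
orientation: [-0.001, 0.643, 0.765, 0.0]
wrist_force: [1.0, -0.8, 0.1]
finger_gap: 0.0854
grip_force: 0.0
```

Call:
{"fn": "carry_out", "kwargs": {
  "moves": [
    {"tx": 0.49, "ty": 2.67, "tz": 0, "wx": 0, "wy": 0, "wz": 0.159, "claw": -1},
    {"tx": 0.49, "ty": 2.67, "tz": 0, "wx": 0, "wy": 0, "wz": 0.159, "claw": -1},
    {"tx": 0.49, "ty": 2.67, "tz": 0, "wx": 0, "wy": 0, "wz": 0.159, "claw": -1},
    {"tx": 0.49, "ty": 2.67, "tz": 0, "wx": 0, "wy": 0, "wz": 0.159, "claw": -1},
    {"tx": 0.49, "ty": 2.67, "tz": 0, "wx": 0, "wy": 0, "wz": 0.159, "claw": -1},
    {"tx": 0.49, "ty": 2.67, "tz": 0, "wx": 0, "wy": 0, "wz": 0.159, "claw": -1},
    {"tx": 0.49, "ty": 2.67, "tz": 0, "wx": 0, "wy": 0, "wz": 0.159, "claw": -1},
    {"tx": 0.49, "ty": 2.67, "tz": 0, "wx": 0, "wy": 0, "wz": 0.159, "claw": -1}
  ]
}}

```text
clock: 18.62
tcp_pos: [0.4793, -0.0503, 0.1508]
orientation: [0.0, 0.06, 0.998, 0.0]
wrist_force: [0.2, 0.5, 0.5]
finger_gap: 0.0852
grip_force: 0.0
```

```bash
python3 - <<'E'
from h import *
c=read_camera("side"); a=cv2.resize(c["image"][320:450,250:400],None,fx=2.6,fy=2.6,interpolation=2)
d=read_camera("top"); b=cv2.resize(d["image"][270:400,410:520],None,fx=2.6,fy=2.6,interpolation=2)
cv2.imwrite("pics/p4.png",np.hstack([a,b]))
s=env.get_state(); print(s["tcp_pos"],s["orientation"])
P=cloud(d); m=np.zeros((480,640),bool); m[285:350,415:520]=1; m&=(P[...,2]>.057)&(P[...,2]<.068)
q=P[m]; A=np.c_[q[:,:2],np.ones(len(q))]; print("tilt",np.linalg.lstsq(A,q[:,2],rcond=None)[0].round(3),np.median(q[:,2]))
E
```

```text
[ 0.47918327 -0.04922096  0.1507556 ] [-5.76071474e-05  6.07051726e-02  9.98155671e-01  3.67593955e-04]
tilt [0. 0. 0.] nan
  return _methods._mean(a, axis=axis, dtype=dtype,
  ret = ret.dtype.type(ret / rcount)
```

View pics/p4.png

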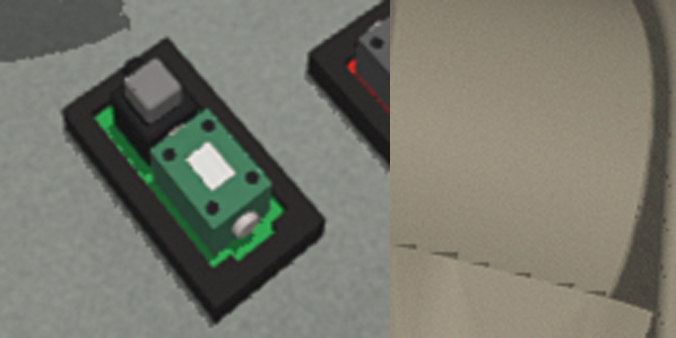

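The solenoid lies flat in the green pocket with its coil and nut in their recesses (the arm blocks the top view). The relief module is next.

Call:
{"fn": "carry_out", "kwargs": {
  "moves": [
    {"tx": 0, "ty": -0.15, "tz": -2.5, "wx": 0, "wy": 0, "wz": 0, "claw": -1},
    {"tx": 0, "ty": 0, "tz": -3, "wx": 0, "wy": 0, "wz": 0, "claw": -1},
    {"tx": 0, "ty": 0, "tz": -2.4, "wx": 0, "wy": 0, "wz": 0, "claw": -1},
    {"tx": 0, "ty": 0, "tz": 0, "wx": 0, "wy": 0, "wz": 0, "claw": -1},
    {"tx": 0, "ty": 0, "tz": 0, "wx": 0, "wy": 0, "wz": 0, "claw": -0.2},
    {"tx": 0, "ty": 0, "tz": 0, "wx": 0, "wy": 0, "wz": 0, "claw": 0}
  ]
}}

```text
clock: 19.48
tcp_pos: [0.4801, -0.0531, 0.073]
orientation: [0.001, 0.063, 0.998, -0.0]
wrist_force: [-0.1, 0.7, -0.1]
finger_gap: 0.0511
grip_force: 0.0
```

Call:
{"fn": "carry_out", "kwargs": {
  "moves": [
    {"tx": 0, "ty": 0, "tz": 0, "wx": 0, "wy": 0, "wz": 0, "claw": 0.2},
    {"tx": 0, "ty": 0, "tz": 0, "wx": 0, "wy": 0, "wz": 0, "claw": 1},
    {"tx": 0, "ty": 0, "tz": 0, "wx": 0, "wy": 0, "wz": 0, "claw": 1},
    {"tx": 0, "ty": 0, "tz": 0, "wx": 0, "wy": 0, "wz": 0, "claw": 1}
  ]
}}

```text
clock: 19.98
tcp_pos: [0.4804, -0.0529, 0.0734]
orientation: [0.002, 0.063, 0.998, -0.0]
wrist_force: [-0.8, 0.3, 5.2]
finger_gap: 0.0445
grip_force: 83.5
```

Call:
{"fn": "carry_out", "kwargs": {
  "moves": [
    {"tx": 0, "ty": 0, "tz": 0.5, "wx": 0, "wy": 0, "wz": 0, "claw": 1},
    {"tx": 0, "ty": 0, "tz": 1.5, "wx": 0, "wy": 0, "wz": 0, "claw": 1},
    {"tx": 0, "ty": 0, "tz": 2.5, "wx": 0, "wy": 0, "wz": 0, "claw": 1},
    {"tx": 0, "ty": 0, "tz": 2.5, "wx": 0, "wy": 0, "wz": 0, "claw": 1},
    {"tx": 0.2, "ty": 0.6, "tz": 1.5, "wx": 0, "wy": 0, "wz": 0.02, "claw": 1},
    {"tx": 0.5, "ty": 1.5, "tz": 0.5, "wx": 0, "wy": 0, "wz": 0.08, "claw": 1},
    {"tx": 0.9, "ty": 2.5, "tz": 0, "wx": 0, "wy": 0, "wz": 0.14, "claw": 1},
    {"tx": 1.1, "ty": 3.1, "tz": 0, "wx": 0, "wy": 0, "wz": 0.16, "claw": 1}
  ]
}}

```text
clock: 20.98
tcp_pos: [0.5061, 0.0251, 0.162]
orientation: [-0.0, -0.139, 0.99, 0.0]
wrist_force: [0.3, 0.4, -4.3]
finger_gap: 0.0447
grip_force: 82.4
```

Call:
{"fn": "carry_out", "kwargs": {
  "moves": [
    {"tx": 1.3, "ty": 3.6, "tz": 0, "wx": 0, "wy": 0, "wz": 0.17, "claw": 1},
    {"tx": 1.4, "ty": 4, "tz": 0, "wx": 0, "wy": 0, "wz": 0.17, "claw": 1},
    {"tx": 1.4, "ty": 4, "tz": 0, "wx": 0, "wy": 0, "wz": 0.17, "claw": 1},
    {"tx": 1.4, "ty": 4, "tz": 0, "wx": 0, "wy": 0, "wz": 0.17, "claw": 1},
    {"tx": 1.4, "ty": 4, "tz": 0, "wx": 0, "wy": 0, "wz": 0.17, "claw": 1},
    {"tx": 1.4, "ty": 4, "tz": 0, "wx": 0, "wy": 0, "wz": 0.17, "claw": 1},
    {"tx": 1.3, "ty": 3.6, "tz": 0, "wx": 0, "wy": 0, "wz": 0.17, "claw": 1},
    {"tx": 0.8, "ty": 2.4, "tz": 0, "wx": 0, "wy": 0, "wz": 0.12, "claw": 1}
  ]
}}

```text
clock: 21.98
tcp_pos: [0.6098, 0.3226, 0.1611]
orientation: [0.001, 0.714, -0.7, -0.0]
wrist_force: [0.9, -0.4, -3.5]
finger_gap: 0.0447
grip_force: 82.4
```

Call:
{"fn": "carry_out", "kwargs": {
  "moves": [
    {"tx": 0.3, "ty": 0.5, "tz": 0, "wx": 0, "wy": 0, "wz": 0.06, "claw": 1},
    {"tx": 0.2, "ty": 0.35, "tz": -1, "wx": 0, "wy": 0, "wz": 0.02, "claw": 1},
    {"tx": 0, "ty": 0, "tz": -2.5, "wx": 0, "wy": 0, "wz": 0, "claw": 1},
    {"tx": 0, "ty": 0, "tz": -3, "wx": 0, "wy": 0, "wz": 0, "claw": 1},
    {"tx": 0, "ty": 0, "tz": -2.5, "wx": 0, "wy": 0, "wz": 0, "claw": 1},
    {"tx": 0, "ty": 0, "tz": -1.5, "wx": 0, "wy": 0, "wz": 0, "claw": 1},
    {"tx": 0, "ty": 0, "tz": -0.8, "wx": 0, "wy": 0, "wz": 0, "claw": 1},
    {"tx": 0, "ty": 0, "tz": 0, "wx": 0, "wy": 0, "wz": 0, "claw": 1}
  ]
}}

```text
clock: 22.98
tcp_pos: [0.615, 0.3287, 0.0486]
orientation: [0.0, 0.739, -0.673, -0.0]
wrist_force: [0.3, 0.5, -2.7]
finger_gap: 0.0448
grip_force: 82.5
```

```bash
python3 - <<'E'
from h import *
c=read_camera("side"); a=cv2.resize(c["image"][80:210,200:350],None,fx=2.6,fy=2.6,interpolation=2)
d=read_camera("top"); b=cv2.resize(d["image"][180:310,90:220],None,fx=2.6,fy=2.6,interpolation=2)
cv2.imwrite("pics/p5.png",np.hstack([a,b]))
for i in range(3): s=env.get_state(); print(s["tcp_pos"],s["orientation"]); read_camera("side")
I=d["image"]; h=cv2.cvtColor(I,cv2.COLOR_BGR2HSV); P=cloud(d)
m=np.zeros((480,640),bool); m[195:270,100:215]=1; m&=(h[...,0]>20)&(h[...,0]<33)&(h[...,1]>100)&(P[...,2]>.046)
q=P[m]; print(m.sum(),q.mean(0),np.percentile(q,98,axis=0)); t=1.668; R=np.array([[np.cos(t),np.sin(t)],[-np.sin(t),np.cos(t)]])
L=(q[:,:2]-[.6163,.3194])@R.T; print("cap in inlay",np.percentile(L,[1,99],axis=0))
E
```

```text
[0.61582031 0.32912137 0.04988667] [-7.45703113e-04  7.39233112e-01 -6.73449132e-01  3.39919632e-04]
[0.61594395 0.32918696 0.05011817] [-9.40498085e-04  7.39255439e-01 -6.73424336e-01  4.17771368e-04]
[0.61592542 0.32921574 0.05013582] [-9.45747006e-04  7.39292540e-01 -6.73383574e-01  4.55736040e-04]
2 [0.5795279  0.32410064 0.11082159] [0.58596658 0.33170917 0.16344907]
cap in inlay [[-0.00012106  0.03035432]
 [ 0.01661548  0.04193031]]
```

View pics/p5.png

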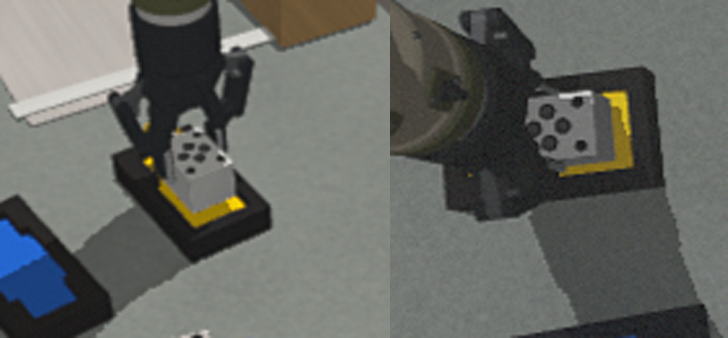

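Relief module is level over the yellow pocket, cap to the left; margins look right once parallax is allowed for. Lowering.

Call:
{"fn": "carry_out", "kwargs": {
  "moves": [
    {"tx": 0, "ty": 0.1, "tz": -0.6, "wx": 0, "wy": 0, "wz": 0, "claw": 1},
    {"tx": 0, "ty": 0, "tz": -0.5, "wx": 0, "wy": 0, "wz": 0, "claw": 1},
    {"tx": 0, "ty": 0, "tz": -0.3, "wx": 0, "wy": 0, "wz": 0, "claw": 1},
    {"tx": 0, "ty": 0, "tz": -0.15, "wx": 0, "wy": 0, "wz": 0, "claw": 1},
    {"tx": 0, "ty": 0, "tz": -0.1, "wx": 0, "wy": 0, "wz": 0, "claw": 1},
    {"tx": 0, "ty": 0, "tz": 0, "wx": 0, "wy": 0, "wz": 0, "claw": 1}
  ]
}}

```text
clock: 23.98
tcp_pos: [0.6151, 0.3299, 0.0323]
orientation: [0.0, 0.739, -0.673, -0.0]
wrist_force: [0.1, 0.3, -4.1]
finger_gap: 0.0449
grip_force: 82.5
```

Call:
{"fn": "carry_out", "kwargs": {
  "moves": [
    {"tx": 0, "ty": 0, "tz": -0.06, "wx": 0, "wy": 0, "wz": 0, "claw": 1},
    {"tx": 0, "ty": 0, "tz": 0, "wx": 0, "wy": 0, "wz": 0, "claw": 1}
  ]
}}

```text
clock: 24.22
tcp_pos: [0.6151, 0.3299, 0.0318]
orientation: [-0.0, 0.739, -0.673, -0.0]
wrist_force: [0.1, 0.1, -4.3]
finger_gap: 0.0449
grip_force: 82.5
```

Call:
{"fn": "carry_out", "kwargs": {
  "moves": [
    {"tx": 0, "ty": 0, "tz": -0.08, "wx": 0, "wy": 0, "wz": 0, "claw": 1},
    {"tx": 0, "ty": 0, "tz": 0, "wx": 0, "wy": 0, "wz": 0, "claw": 1}
  ]
}}

```text
clock: 24.48
tcp_pos: [0.6153, 0.3299, 0.0315]
orientation: [-0.0, 0.739, -0.673, 0.0]
wrist_force: [-1.2, -1.0, -1.4]
finger_gap: 0.0447
grip_force: 83.0
```

Call:
{"fn": "carry_out", "kwargs": {
  "moves": [
    {"tx": 0, "ty": 0, "tz": -0.06, "wx": 0, "wy": 0, "wz": 0, "claw": 1},
    {"tx": 0, "ty": 0, "tz": 0, "wx": 0, "wy": 0, "wz": 0, "claw": 1}
  ]
}}

```text
clock: 24.72
tcp_pos: [0.6153, 0.3299, 0.0315]
orientation: [-0.0, 0.739, -0.673, 0.0]
wrist_force: [-3.0, -2.3, 5.5]
finger_gap: 0.0445
grip_force: 83.6
```

Call:
{"fn": "carry_out", "kwargs": {
  "moves": [
    {"tx": 0, "ty": 0, "tz": 0, "wx": 0, "wy": 0, "wz": 0, "claw": -0.1},
    {"tx": 0, "ty": 0, "tz": 0, "wx": 0, "wy": 0, "wz": 0, "claw": -0.4},
    {"tx": 0, "ty": 0, "tz": 0, "wx": 0, "wy": 0, "wz": 0, "claw": -1},
    {"tx": 0, "ty": 0, "tz": 0, "wx": 0, "wy": 0, "wz": 0, "claw": -1},
    {"tx": 0, "ty": 0, "tz": 2, "wx": 0, "wy": 0, "wz": 0, "claw": -1},
    {"tx": 0, "ty": 0, "tz": 5, "wx": 0, "wy": 0, "wz": 0, "claw": -1},
    {"tx": 0, "ty": 0, "tz": 5, "wx": 0, "wy": 0, "wz": 0, "claw": -1}
  ]
}}

```text
clock: 25.6
tcp_pos: [0.6148, 0.3297, 0.151]
orientation: [0.001, 0.739, -0.673, -0.0]
wrist_force: [1.4, 1.0, -0.8]
finger_gap: 0.0853
grip_force: 0.0
```

Call:
{"fn": "carry_out", "kwargs": {
  "moves": [
    {"tx": -1.17, "ty": -2.38, "tz": 0, "wx": 0, "wy": 0, "wz": -0.164, "claw": -1},
    {"tx": -1.17, "ty": -2.38, "tz": 0, "wx": 0, "wy": 0, "wz": -0.164, "claw": -1},
    {"tx": -1.17, "ty": -2.38, "tz": 0, "wx": 0, "wy": 0, "wz": -0.164, "claw": -1},
    {"tx": -1.17, "ty": -2.38, "tz": 0, "wx": 0, "wy": 0, "wz": -0.164, "claw": -1},
    {"tx": -1.17, "ty": -2.38, "tz": 0, "wx": 0, "wy": 0, "wz": -0.164, "claw": -1},
    {"tx": -1.17, "ty": -2.38, "tz": 0, "wx": 0, "wy": 0, "wz": -0.164, "claw": -1},
    {"tx": -1.17, "ty": -2.38, "tz": 0, "wx": 0, "wy": 0, "wz": -0.164, "claw": -1},
    {"tx": -1.17, "ty": -2.38, "tz": 0, "wx": 0, "wy": 0, "wz": -0.164, "claw": -1}
  ]
}}

```text
clock: 26.6
tcp_pos: [0.5212, 0.1388, 0.1505]
orientation: [0.0, -0.172, 0.985, 0.0]
wrist_force: [0.6, -0.9, -0.3]
finger_gap: 0.0853
grip_force: 0.0
```

Call:
{"fn": "carry_out", "kwargs": {
  "moves": [
    {"tx": -1.17, "ty": -2.38, "tz": 0, "wx": 0, "wy": 0, "wz": -0.164, "claw": -1},
    {"tx": -1.17, "ty": -2.38, "tz": 0, "wx": 0, "wy": 0, "wz": -0.164, "claw": -1},
    {"tx": -1.17, "ty": -2.35, "tz": 0, "wx": 0, "wy": 0, "wz": -0.166, "claw": -1},
    {"tx": 0, "ty": 0, "tz": 0, "wx": 0, "wy": 0, "wz": 0, "claw": -1}
  ]
}}

```text
clock: 27.1
tcp_pos: [0.4858, 0.0674, 0.1505]
orientation: [0.0, 0.072, 0.997, 0.0]
wrist_force: [-1.2, 0.6, 0.3]
finger_gap: 0.0855
grip_force: 0.0
```

```bash
python3 - <<'E'
from h import *
c=read_camera("side"); a=cv2.resize(c["image"][100:320,180:340],None,fx=2.6,fy=2.6,interpolation=2)
d=read_camera("top"); b=cv2.resize(d["image"][180:400,90:220],None,fx=2.6,fy=2.6,interpolation=2)
cv2.imwrite("pics/p6.png",np.hstack([a,b]))
s=env.get_state(); print(s["tcp_pos"],s["orientation"])
P=cloud(d); m=np.zeros((480,640),bool); m[195:270,100:215]=1; m&=(P[...,2]>.05)&(P[...,2]<.068)
q=P[m]; A=np.c_[q[:,:2],np.ones(len(q))]; print("tilt",np.linalg.lstsq(A,q[:,2],rcond=None)[0].round(3),np.median(q[:,2]))
E
```

```text
[0.48684937 0.06850269 0.15058786] [4.63707558e-04 7.00629924e-02 9.97542430e-01 2.50050986e-04]
tilt [ 0.002 -0.063  0.078] 0.05864424049275396
```

View pics/p6.png

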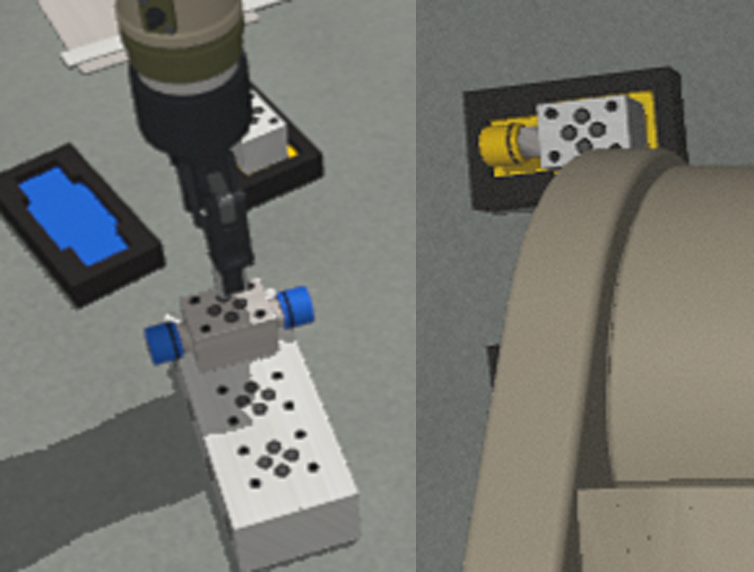

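Relief is in the yellow pocket at seated height, cap in its recess at (500,145). The flow module is the last one.

Call:
{"fn": "carry_out", "kwargs": {
  "moves": [
    {"tx": 0, "ty": 0, "tz": -2.5, "wx": 0, "wy": 0, "wz": 0, "claw": -1},
    {"tx": 0, "ty": 0, "tz": -3, "wx": 0, "wy": 0, "wz": 0, "claw": -1},
    {"tx": 0, "ty": 0, "tz": -2.4, "wx": 0, "wy": 0, "wz": 0, "claw": -1},
    {"tx": 0, "ty": 0, "tz": 0, "wx": 0, "wy": 0, "wz": 0, "claw": -1},
    {"tx": 0, "ty": 0, "tz": 0, "wx": 0, "wy": 0, "wz": 0, "claw": -0.2},
    {"tx": 0, "ty": 0, "tz": 0, "wx": 0, "wy": 0, "wz": 0, "claw": 0}
  ]
}}

```text
clock: 27.95
tcp_pos: [0.4876, 0.0686, 0.0725]
orientation: [0.001, 0.071, 0.998, 0.0]
wrist_force: [-0.1, -0.3, -0.1]
finger_gap: 0.0515
grip_force: 0.0
```

Call:
{"fn": "carry_out", "kwargs": {
  "moves": [
    {"tx": 0, "ty": 0, "tz": 0, "wx": 0, "wy": 0, "wz": 0, "claw": 0.2},
    {"tx": 0, "ty": 0, "tz": 0, "wx": 0, "wy": 0, "wz": 0, "claw": 1},
    {"tx": 0, "ty": 0, "tz": 0, "wx": 0, "wy": 0, "wz": 0, "claw": 1},
    {"tx": 0, "ty": 0, "tz": 0, "wx": 0, "wy": 0, "wz": 0, "claw": 1}
  ]
}}

```text
clock: 28.45
tcp_pos: [0.4877, 0.0682, 0.0729]
orientation: [0.002, 0.071, 0.997, 0.0]
wrist_force: [-0.9, -0.7, 5.6]
finger_gap: 0.0448
grip_force: 83.9
```

Call:
{"fn": "carry_out", "kwargs": {
  "moves": [
    {"tx": 0, "ty": 0, "tz": 0.5, "wx": 0, "wy": 0, "wz": 0, "claw": 1},
    {"tx": 0, "ty": 0, "tz": 1.5, "wx": 0, "wy": 0, "wz": 0, "claw": 1},
    {"tx": 0, "ty": 0, "tz": 2.5, "wx": 0, "wy": 0, "wz": 0, "claw": 1},
    {"tx": -0.1, "ty": 0.4, "tz": 2, "wx": 0, "wy": 0, "wz": -0.02, "claw": 1},
    {"tx": -0.2, "ty": 1, "tz": 0.5, "wx": 0, "wy": 0, "wz": -0.06, "claw": 1},
    {"tx": -0.5, "ty": 2, "tz": 0, "wx": 0, "wy": 0, "wz": -0.11, "claw": 1},
    {"tx": -0.6, "ty": 2.5, "tz": 0, "wx": 0, "wy": 0, "wz": -0.14, "claw": 1},
    {"tx": -0.6, "ty": 2.7, "tz": 0, "wx": 0, "wy": 0, "wz": -0.15, "claw": 1}
  ]
}}

```text
clock: 29.45
tcp_pos: [0.4659, 0.1549, 0.1417]
orientation: [-0.0, 0.309, 0.951, -0.0]
wrist_force: [-0.2, -1.1, -5.3]
finger_gap: 0.0446
grip_force: 82.7
```

Call:
{"fn": "carry_out", "kwargs": {
  "moves": [
    {"tx": -0.6, "ty": 2.7, "tz": 0, "wx": 0, "wy": 0, "wz": -0.15, "claw": 1},
    {"tx": -0.6, "ty": 2.7, "tz": 0, "wx": 0, "wy": 0, "wz": -0.15, "claw": 1},
    {"tx": -0.6, "ty": 2.7, "tz": 0, "wx": 0, "wy": 0, "wz": -0.15, "claw": 1},
    {"tx": -0.6, "ty": 2.7, "tz": 0, "wx": 0, "wy": 0, "wz": -0.14, "claw": 1},
    {"tx": -0.5, "ty": 2.2, "tz": 0, "wx": 0, "wy": 0, "wz": -0.1, "claw": 1},
    {"tx": -0.3, "ty": 1.4, "tz": 0, "wx": 0, "wy": 0, "wz": -0.07, "claw": 1},
    {"tx": -0.2, "ty": 0.7, "tz": 0, "wx": 0, "wy": 0, "wz": -0.03, "claw": 1},
    {"tx": 0, "ty": 0, "tz": 0, "wx": 0, "wy": 0, "wz": 0, "claw": 1}
  ]
}}

```text
clock: 30.45
tcp_pos: [0.4319, 0.3057, 0.1415]
orientation: [-0.0, 0.648, 0.761, -0.0]
wrist_force: [0.5, 0.1, -6.3]
finger_gap: 0.0447
grip_force: 82.6
```

Call:
{"fn": "carry_out", "kwargs": {
  "moves": [
    {"tx": 0.05, "ty": 0.3, "tz": -1, "wx": 0, "wy": 0, "wz": -0.015, "claw": 1},
    {"tx": 0, "ty": 0, "tz": -2.5, "wx": 0, "wy": 0, "wz": 0, "claw": 1},
    {"tx": 0, "ty": 0, "tz": -2.5, "wx": 0, "wy": 0, "wz": 0, "claw": 1},
    {"tx": 0, "ty": 0, "tz": -2, "wx": 0, "wy": 0, "wz": 0, "claw": 1},
    {"tx": 0, "ty": 0, "tz": -1.4, "wx": 0, "wy": 0, "wz": 0, "claw": 1},
    {"tx": 0, "ty": 0, "tz": -0.3, "wx": 0, "wy": 0, "wz": 0, "claw": 1},
    {"tx": 0, "ty": 0, "tz": 0, "wx": 0, "wy": 0, "wz": 0, "claw": 1}
  ]
}}

```text
clock: 31.32
tcp_pos: [0.4332, 0.3084, 0.0445]
orientation: [0.0, 0.655, 0.756, 0.0]
wrist_force: [0.7, 0.1, -5.9]
finger_gap: 0.0446
grip_force: 82.7
```

```bash
python3 - <<'E'
from h import *
c=read_camera("side"); a=cv2.resize(c["image"][130:250,140:280],None,fx=2.8,fy=2.8,interpolation=2)
d=read_camera("top"); b=cv2.resize(d["image"][270:390,90:230],None,fx=2.8,fy=2.8,interpolation=2)
cv2.imwrite("pics/p7.png",np.hstack([a,b]))
for i in range(2): s=env.get_state(); print(s["tcp_pos"],s["orientation"]); read_camera("side")
E
```

```text
[0.43368332 0.30869538 0.04515316] [3.74947256e-04 6.54519982e-01 7.56044177e-01 8.09336023e-04]
[0.43362408 0.30874854 0.04520816] [3.48528402e-04 6.54472066e-01 7.56085624e-01 8.50008202e-04]
```

View pics/p7.png

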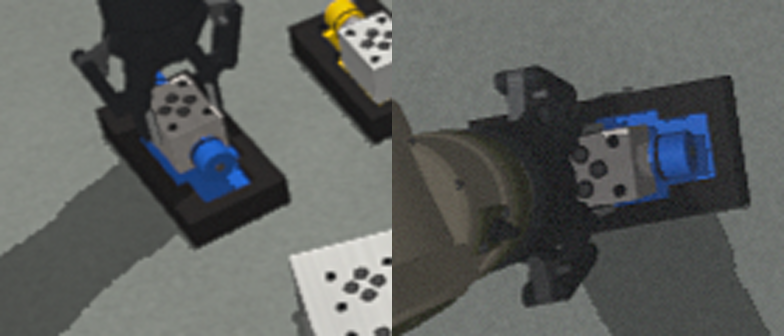

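The flow module is over the blue pocket, with its knob lined up with the recess at (680,155). Lowering.

Call:
{"fn": "carry_out", "kwargs": {
  "moves": [
    {"tx": -0.05, "ty": 0, "tz": -0.6, "wx": 0, "wy": 0, "wz": 0, "claw": 1},
    {"tx": 0, "ty": 0, "tz": -0.4, "wx": 0, "wy": 0, "wz": 0, "claw": 1},
    {"tx": 0, "ty": 0, "tz": -0.15, "wx": 0, "wy": 0, "wz": 0, "claw": 1},
    {"tx": 0, "ty": 0, "tz": -0.1, "wx": 0, "wy": 0, "wz": 0, "claw": 1},
    {"tx": 0, "ty": 0, "tz": 0, "wx": 0, "wy": 0, "wz": 0, "claw": 1}
  ]
}}

```text
clock: 32.15
tcp_pos: [0.4324, 0.3084, 0.0317]
orientation: [0.0, 0.654, 0.756, -0.0]
wrist_force: [-1.1, 0.5, -5.3]
finger_gap: 0.0447
grip_force: 82.7
```

Call:
{"fn": "carry_out", "kwargs": {
  "moves": [
    {"tx": 0, "ty": 0, "tz": -0.06, "wx": 0, "wy": 0, "wz": 0, "claw": 1},
    {"tx": 0, "ty": 0, "tz": 0, "wx": 0, "wy": 0, "wz": 0, "claw": 1}
  ]
}}

```text
clock: 32.4
tcp_pos: [0.4325, 0.3084, 0.0313]
orientation: [0.0, 0.654, 0.756, 0.0]
wrist_force: [0.7, -0.1, -5.7]
finger_gap: 0.0444
grip_force: 82.7
```

Call:
{"fn": "carry_out", "kwargs": {
  "moves": [
    {"tx": 0, "ty": 0, "tz": -0.06, "wx": 0, "wy": 0, "wz": 0, "claw": 1},
    {"tx": 0, "ty": 0, "tz": 0, "wx": 0, "wy": 0, "wz": 0, "claw": 1}
  ]
}}

```text
clock: 32.65
tcp_pos: [0.4325, 0.3085, 0.0309]
orientation: [0.0, 0.654, 0.756, 0.0]
wrist_force: [-0.9, -0.2, -2.7]
finger_gap: 0.0448
grip_force: 83.3
```

Contact has begun. I'll press a touch more, release, and back off towards the middle so the cameras can see.

Call:
{"fn": "carry_out", "kwargs": {
  "moves": [
    {"tx": 0, "ty": 0, "tz": -0.06, "wx": 0, "wy": 0, "wz": 0, "claw": 1},
    {"tx": 0, "ty": 0, "tz": 0, "wx": 0, "wy": 0, "wz": 0, "claw": 1}
  ]
}}

```text
clock: 32.9
tcp_pos: [0.4325, 0.3085, 0.0309]
orientation: [0.0, 0.654, 0.756, 0.0]
wrist_force: [-3.2, -0.0, 5.9]
finger_gap: 0.0449
grip_force: 84.1
```

Call:
{"fn": "carry_out", "kwargs": {
  "moves": [
    {"tx": 0, "ty": 0, "tz": 0, "wx": 0, "wy": 0, "wz": 0, "claw": -0.1},
    {"tx": 0, "ty": 0, "tz": 0, "wx": 0, "wy": 0, "wz": 0, "claw": -0.4},
    {"tx": 0, "ty": 0, "tz": 0, "wx": 0, "wy": 0, "wz": 0, "claw": -1},
    {"tx": 0, "ty": 0, "tz": 0, "wx": 0, "wy": 0, "wz": 0, "claw": -1},
    {"tx": 0, "ty": 0, "tz": 2, "wx": 0, "wy": 0, "wz": 0, "claw": -1},
    {"tx": 0, "ty": 0, "tz": 5, "wx": 0, "wy": 0, "wz": 0, "claw": -1},
    {"tx": 0, "ty": 0, "tz": 6, "wx": 0, "wy": 0, "wz": 0, "claw": -1},
    {"tx": 0, "ty": 0, "tz": 5, "wx": 0, "wy": 0, "wz": 0, "claw": -1}
  ]
}}

```text
clock: 33.9
tcp_pos: [0.4327, 0.3085, 0.2123]
orientation: [0.0, 0.654, 0.756, 0.001]
wrist_force: [0.9, -0.1, -0.1]
finger_gap: 0.085
grip_force: 0.0
```

Call:
{"fn": "carry_out", "kwargs": {
  "moves": [
    {"tx": 0, "ty": -3.8, "tz": 0, "wx": 0, "wy": 0, "wz": 0, "claw": -1},
    {"tx": 0, "ty": -3.8, "tz": 0, "wx": 0, "wy": 0, "wz": 0, "claw": -1},
    {"tx": 0, "ty": -3.8, "tz": 0, "wx": 0, "wy": 0, "wz": 0, "claw": -1},
    {"tx": 0, "ty": -3.8, "tz": 0, "wx": 0, "wy": 0, "wz": 0, "claw": -1},
    {"tx": 0, "ty": -3.8, "tz": 0, "wx": 0, "wy": 0, "wz": 0, "claw": -1},
    {"tx": 0, "ty": -3.8, "tz": 0, "wx": 0, "wy": 0, "wz": 0, "claw": -1},
    {"tx": 0, "ty": -3.8, "tz": 0, "wx": 0, "wy": 0, "wz": 0, "claw": -1},
    {"tx": 0, "ty": -3.8, "tz": 0, "wx": 0, "wy": 0, "wz": 0, "claw": -1}
  ]
}}

```text
clock: 34.9
tcp_pos: [0.4323, 0.0031, 0.2101]
orientation: [0.0, 0.654, 0.756, 0.0]
wrist_force: [-0.6, 0.2, 0.0]
finger_gap: 0.0855
grip_force: 0.0
```

```bash
python3 - <<'E'
from h import *
d=read_camera("top"); cv2.imwrite("pics/fin.png",d["image"]); P=cloud(d)
for n,(x0,y0,x1,y1),h in (("green",(415,285,520,350),.062),("red",(430,200,528,263),.062),("yellow",(105,203,200,263),.058),("blue",(112,292,220,360),.058)):
    m=np.zeros((480,640),bool); m[y0:y1,x0:x1]=1; m&=abs(P[...,2]-h-.001)<.003
    q=P[m]; A=np.c_[q[:,:2],np.ones(len(q))]; print(n,len(q),"tilt",np.linalg.lstsq(A,q[:,2],rcond=None)[0].round(3)[:2],np.median(q[:,2]).round(4))
E
```

```text
green 1104 tilt [ 0.001 -0.01 ] 0.0629
red 905 tilt [0.001 0.01 ] 0.0628
yellow 845 tilt [ 0.003 -0.003] 0.0591
blue 901 tilt [0.    0.002] 0.0592
```

View pics/fin.png

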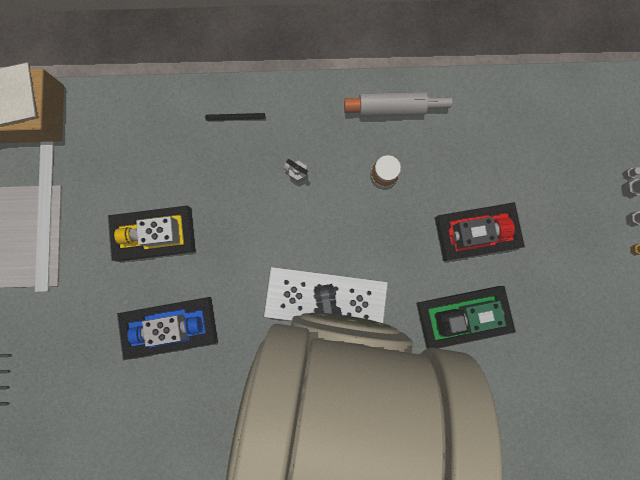

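All four modules lie flat in their matching pockets at the expected heights. The needle valve (297,170) and the jar (386,170) haven't moved.

```bash
python3 -c "from workcell import env; print(env.hand_in())"
```

```text
the job is handed in; nothing more can be done
None
```

Both stacks are stripped and all four modules lie flat in their matching pockets, with the needle valve and grease jar untouched; I handed the job in at about 35 s on the robot clock, and no verdict came back.

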